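# Load the bench label rack in reverse order

### The arm

A 6-joint arm with a two-finger parallel gripper is mounted at the origin on the work surface. World frame = base frame: x ahead of the robot, y to its left, z up, the work surface at z = 0. Lengths are in m, angles in degrees, forces in N, time in s.
With the tool pointing down it reaches from about 0.35 to 0.875 m from the base axis. Payload 4.2 kg.
Tool frame: the origin (TCP) lies midway between the tips of the shut fingers; the grasp point (between the pads) lies 19 mm behind it; z points along the fingers, y is the line along which they close (so a half turn about z gives the same grasp; the last joint's range is limited). The gripper opens to 87 mm and grips with 3 to 60 N. Pads are 19 mm wide; open, the fingers measure 117 mm over their backs; the gripper's body (75 mm by 190 mm) begins 51 mm behind the grasp point.
Start: joints at [-56.631, 22.042, 0.453, 0, -68.411, -14.817], TCP at [0.199, -0.592, 0.223] pointing down, gripper open.
Joint ranges: [-179.83, 179.83], [-69.29, 118.12], [-61.27, 80.66], [-181.25, 117.63], [-171.15, -9.14], [-177.46, 177.46]. Speed limits (degrees/s): [159.86, 159.86, 180, 180, 180, 180].

### API

Orientations are given as [roll, pitch, yaw] about the fixed x, y, z axes, in that order (R = Rz(yaw) Ry(pitch) Rx(roll)).
In Python, from workcell import env gives the robot as it stands. The module is installed in compiled form; this text tells all that it offers. Calls block until the motion is done:
- env.goto(position, orientation): joint-space move of the TCP to a pose.
- env.move_straight(position, rotation=None, rate=0.15, force_limit=None): straight line of the TCP; rotation=None keeps the orientation; rate is the mean speed in m/s. With force_limit (N) it stops when the force on the tool has changed by that much, and returns True; else False.
- env.set_joints(angles): joint-space move.
- env.gripper_to(opening, grasp_force=None): opening from 0.0 (shut) to 1.0 (fully open); grasp_force is the grip in N (None keeps the last); returns when the fingers have stopped.
- env.dwell(seconds).
- env.inverse_kinematics(position, orientation): joint angles nearest the present ones, or None.
- env.read_state(): the state.
- env.grab_frame(name): name is "scene" or "side" or "wrist"; returns a dict with "image" (400x640x3 uint8, blue, green, red), "fx", "fy", "cx", "cy" (pixels), "D" ([k1, k2, p1, p2, k3] as OpenCV has them; the pictures are not rectified), "position" and "orientation" of the camera in the world. Camera axes: x right, y up, looking along -z (the intrinsics and any distortion apply to the point x, -y, -z); pixel columns grow to the right and rows downward; lengths in m; the calibration is good to about 2 mm. A picture is of the moment at which its call begins. There is no depth.
A pose or a line that the arm cannot do raises env.Unreachable and nothing moves.
- env.close_job(): hands the job in; it is judged then, once.
Trained networks look in a picture, given as the dict that the camera call returned (one of the last four; its "shot" number tells which), for a name from the list of things; names that differ only in an ending like _2 or _b are one class to them, and where a whole thing is asked for, a point or a joint stands for the part that bears it (a point fixed in the world has none). Each returns a list of dicts, best first, with "score" (0 to 1); they miss things now and then, are a little off and sometimes report something else, mostly with a low value. They report only what shows in the picture. A call takes as long as a camera call. They do not tell look-alikes from the thing itself.
- env.search_frame(picture, thing): "xyz" ([x, y, z] in m, in world coordinates, good to about 4 mm: the middle of the surface that is visible of it).
- env.trace(picture, thing): "mask" (400x640 bool, what is visible of it).
The state is a dict: "clock": time; "joint_positions": joint angles; "qvel": joint speeds; "joint_torque": joint torques, N m; "position": TCP position; "tool_rot": TCP orientation; "force": force on the tool from outside, world axes, zero at the start; "wrist_torque": the same for the moment, N m; "opening": opening from 0.0 (shut) to 1.0 (fully open); "finger_force": force on a finger pad.
Only numpy, scipy, OpenCV 4.12 (cv2) and the standard library are available. Lean on these libraries where they do the work, as an engineer would, in place of code of your own. Each camera call takes 0.05 s, during which the arm holds its last target. There are 200 camera calls.

### The job

Move the four white label rolls from the black cups of the blue delivery tray into the empty white bench rack, one upright in each bay, in reverse order: the roll that stands leftmost in the delivery row ends rightmost in the bench rack, the second from the left ends second from the right, and so on. Set every roll gently down on the floor of its bay, do not let it drop, and leave all four standing free.

Things in the scene. Friction and masses are not known exactly. Their poses are not given: they have to be found in the camera images.
- roll_tall_wide: label roll, tall and wide: a plain white paper cylinder with a brown cardboard core in its middle, 58 mm in diameter and 88 mm tall, standing on end, loose, 200 g or so; origin at the centre of its underside, z up along its axis; its yaw means nothing
- roll_tall_slim: label roll, tall and slim: a plain white paper cylinder with a brown cardboard core in its middle, 40 mm in diameter and 88 mm tall, standing on end, loose, 90 g or so; origin at the centre of its underside, z up along its axis; its yaw means nothing
- roll_short_wide: label roll, short and wide: a plain white paper cylinder with a brown cardboard core in its middle, 58 mm in diameter and 56 mm tall, standing on end, loose, 130 g or so; origin at the centre of its underside, z up along its axis; its yaw means nothing
- roll_short_slim: label roll, short and slim: a plain white paper cylinder with a brown cardboard core in its middle, 40 mm in diameter and 56 mm tall, standing on end, loose, 60 g or so; origin at the centre of its underside, z up along its axis; its yaw means nothing
- cup_tall_wide: black square cup where the tall and wide roll stands at the start; fixed on the blue tray; 82 x 82 mm, walls 4 mm thick, 18 mm high, floor 5 mm thick; origin: centre of its underside, 6 mm above the table; y along the row, to the robot's left, x away from the robot. Four like cups in one row, 88 mm apart, turned at most 0.15 rad
- cup_tall_slim: black square cup where the tall and slim roll stands at the start; fixed on the blue tray; 82 x 82 mm, walls 4 mm thick, 18 mm high, floor 5 mm thick; origin: centre of its underside, 6 mm above the table; y along the row, to the robot's left, x away from the robot. Four like cups in one row, 88 mm apart, turned at most 0.15 rad
- cup_short_wide: black square cup where the short and wide roll stands at the start; fixed on the blue tray; 82 x 82 mm, walls 4 mm thick, 18 mm high, floor 5 mm thick; origin: centre of its underside, 6 mm above the table; y along the row, to the robot's left, x away from the robot. Four like cups in one row, 88 mm apart, turned at most 0.15 rad
- cup_short_slim: black square cup where the short and slim roll stands at the start; fixed on the blue tray; 82 x 82 mm, walls 4 mm thick, 18 mm high, floor 5 mm thick; origin: centre of its underside, 6 mm above the table; y along the row, to the robot's left, x away from the robot. Four like cups in one row, 88 mm apart, turned at most 0.15 rad
- bench_rack: low open tray of white-painted steel, fixed, empty, four bays in a row: 88 mm (x) by 356 mm (y), walls and dividers 4 mm thick, 18 mm high, floor 5 mm thick; origin: centre of its underside, on the table; y along the row, to the robot's left, x away from the robot; bay centres at x = 0, y = +132, +44, -44, -132 mm, inside 80 x 84 mm; turned at most 0.15 rad; nearer or farther than the blue tray
Things that resemble listed ones, but are neither listed nor needed, are in the scene too. Leave any green look-alike of the roll_tall_wide alone. What is shaped like the roll_short_slim but orange is not meant.

How it is judged:
By the outcome, as a careful person would: the job done as asked, in the order asked, and still so for the second after the job is handed in, with the robot touching nothing.
It also fails if it takes over 90 s, if anything falls off the work surface, if the arm or the gripper's body presses on something with over 40 N, if the wrist force passes 120 N, or if a joint passes its speed limit or range.

## Working session

There is one attempt and no reset: what is moved stays moved. The work goes in short steps, each a Python script; the robot and the scene stay as the last script left them, time stands still between calls to the robot, and variables do not carry over. Pictures are saved under pics/ and viewed, at most 14 in all, crops included, and the job is handed in when it is done.

```bash
mkdir -p pics; cat > h.py <<'E'
import numpy as np, cv2
from scipy.spatial.transform import Rotation as R
from workcell import env
def ori(p):
    o=np.array(p["orientation"],float)
    return o if o.shape==(3,3) else R.from_euler('xyz',o,degrees=True).as_matrix()
def pix2plane(p,uv,z):
    K=np.array([[p["fx"],0,p["cx"]],[0,p["fy"],p["cy"]],[0,0,1]])
    n=cv2.undistortPoints(np.array(uv,float).reshape(-1,1,2),K,np.array(p["D"],float)).reshape(-1,2)
    d=np.c_[n[:,0],-n[:,1],-np.ones(len(n))]@ori(p).T
    c=np.array(p["position"]); t=(z-c[2])/d[:,2]
    return c+d*t[:,None]
def project(p,X):
    K=np.array([[p["fx"],0,p["cx"]],[0,p["fy"],p["cy"]],[0,0,1]])
    q=(np.atleast_2d(X)-np.array(p["position"]))@ori(p)*[1,-1,-1]
    return cv2.projectPoints(q,np.zeros(3),np.zeros(3),K,np.array(p["D"],float))[0].reshape(-1,2)
E
python3 - <<'E'
from h import *
for n in("scene","side"):
    p=env.grab_frame(n); cv2.imwrite(f"pics/{n}0.png",p["image"]); print(n,p["position"],p["orientation"],p["fx"],p["D"])
    for t in("roll_tall_wide","roll_tall_slim","roll_short_wide","roll_short_slim","cup_tall_wide","bench_rack"):
        for d in env.search_frame(p,t): print(t,np.round(d["xyz"],3),round(d["score"],2),project(p,d["xyz"]).round(0))
s=env.read_state();print(s["clock"],s["tool_rot"],s["force"])
E
```

```text
scene [1.19548719 0.29380694 0.57441638] [ 52.42217236  -1.22705076 121.3035667 ] 440.1585652370846 [-0.08490999  0.          0.          0.          0.        ]
roll_tall_wide [ 0.83  -0.165  0.069] 0.88 [[192. 242.]]
roll_tall_wide [0.663 0.051 0.079] 0.84 [[351. 228.]]
roll_tall_slim [0.67  0.132 0.072] 0.63 [[391. 251.]]
roll_short_wide [ 0.646 -0.037  0.061] 0.78 [[313. 214.]]
roll_short_slim [ 0.632 -0.127  0.048] 0.92 [[278. 200.]]
roll_short_slim [ 0.516 -0.23   0.034] 0.64 [[271. 165.]]
cup_tall_wide [0.667 0.058 0.016] 0.76 [[351. 257.]]
bench_rack [0.451 0.006 0.002] 0.9 [[375. 195.]]
side [0.50481078 0.49632983 0.55716383] [  47.31573116   -0.46888458 -165.42787451] 448.2057951151854 [0.01491877 0.         0.         0.         0.        ]
roll_tall_wide [0.636 0.057 0.08 ] 0.97 [[312. 229.]]
roll_tall_wide [ 0.81  -0.165  0.074] 0.84 [[257. 133.]]
roll_tall_slim [0.654 0.139 0.08 ] 0.85 [[283. 269.]]
roll_short_wide [ 0.624 -0.03   0.07 ] 0.69 [[335. 197.]]
roll_short_wide [ 0.593 -0.146  0.016] 0.51 [[365. 182.]]
roll_short_slim [ 0.613 -0.121  0.055] 0.75 [[352. 171.]]
roll_short_slim [ 0.497 -0.225  0.037] 0.67 [[422. 156.]]
cup_tall_wide [0.612 0.052 0.02 ] 0.84 [[329. 256.]]
bench_rack [0.446 0.045 0.005] 0.59 [[435. 281.]]
bench_rack [0.637 0.059 0.08 ] 0.37 [[312. 230.]]
0.7 [ 1.79997056e+02  1.69214989e-03 -1.61447480e+02] [0.25106604 0.5938959  0.23846615]
```

View pics/scene0.png

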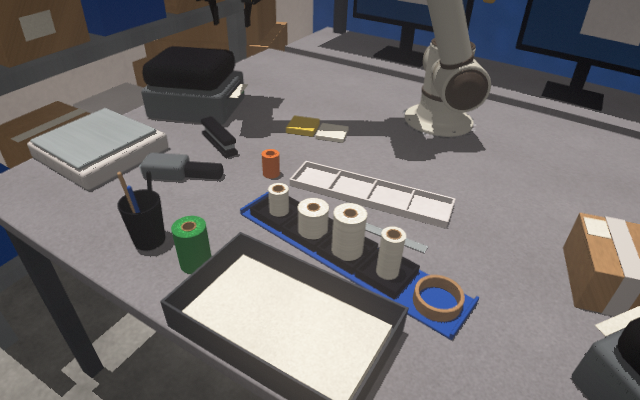

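View pics/side0.png

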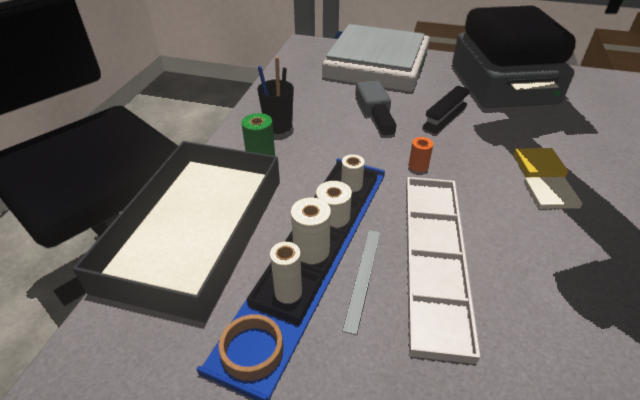

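Candidates in the scene view:
- White rolls on the blue tray: short_slim (278,200), short_wide (313,214), tall_wide (351,228) and tall_slim (391,251).
- Look-alikes: a green roll (192,242) and an orange roll (271,165), both to be left alone.
- Other similar shapes: a brown tape ring (440,297), and the rack (375,195) versus the white-bottomed bin (285,315).

I choose the four white rolls in the black cups and the four-bay white rack. Next I measure them precisely.

```bash
cat > m.py <<'E'
from h import *
from scipy.optimize import minimize
P=[env.grab_frame(n) for n in("scene","side")]
guess={"tall_slim":(.650,.135,.099),"tall_wide":(.635,.053,.099),"short_wide":(.622,-.034,.067),"short_slim":(.61,-.124,.067)}
for k,g in guess.items():
    out=[]
    for p in P:
        hsv=cv2.cvtColor(p["image"],cv2.COLOR_BGR2HSV)
        m=((hsv[...,0]<22)&(hsv[...,1]>80)&(hsv[...,2]>30)).astype(np.uint8)
        u=project(p,g)[0]; n,l,st,c=cv2.connectedComponentsWithStats(m)
        i=1+np.argmin(np.linalg.norm(c[1:]-u,axis=1)+100*(st[1:,4]<15))
        out.append((c[i].round(1).tolist(),int(st[i,4]),pix2plane(p,c[i],g[2])[0].round(4).tolist()))
    print(k,out)
box=np.array([[sx*.044,sy*.178,z] for sx in(-1,1) for sy in(-1,1) for z in(0,.018)])
def hull(p,q):
    c,s=np.cos(q[2]),np.sin(q[2]); X=box@np.array([[c,-s,0],[s,c,0],[0,0,1]]).T+[q[0],q[1],0]
    return cv2.convexHull(project(p,X).astype(np.float32))
M=[]
for p in P:
    d=env.trace(p,"bench_rack"); print([(round(e["score"],2),int(e["mask"].sum())) for e in d]); M.append(d[0]["mask"])
def iou(q,idx):
    r=0
    for i in idx:
        a=np.zeros((400,640),np.uint8); cv2.fillConvexPoly(a,(hull(P[i],q)*16).round().astype(np.int32),1,cv2.LINE_8,4); a=a>0
        r-=(a&M[i]).sum()/(a|M[i]).sum()
    return r/len(idx)
for idx in((0,),(1,),(0,1)):
    r=minimize(iou,[.45,.01,.07],args=(idx,),method="Nelder-Mead",options=dict(initial_simplex=[[.45,.01,.05],[.48,.01,.05],[.45,.04,.05],[.45,.01,.15]],maxiter=300)); print(idx,r.x.round(4),r.fun)
q=r.x
ims=[]
for p in P:
    a=cv2.resize(p["image"],None,fx=2,fy=2); cv2.polylines(a,[(hull(p,q)*2).astype(np.int32)],True,(0,0,255),1); u=project(p,[.55,.0,.05])[0]*2
    x,y=int(u[0]-200),int(u[1]-280); ims.append(a[max(y,0):y+560,x:x+400][:560])
h=min(i.shape[0] for i in ims); cv2.imwrite("pics/fit.png",np.hstack([i[:h] for i in ims]))
E
python3 m.py
```

```text
tall_slim [([393.4, 233.7], 111, [0.6591, 0.1268, 0.099]), ([284.7, 252.5], 209, [0.655, 0.1263, 0.099])]
tall_wide [([350.1, 212.6], 94, [0.6485, 0.0403, 0.099]), ([310.3, 210.4], 152, [0.6445, 0.039, 0.099])]
short_wide [([313.0, 206.6], 81, [0.6336, -0.0443, 0.067]), ([333.5, 191.9], 108, [0.6295, -0.0454, 0.067])]
short_slim [([278.0, 188.1], 67, [0.6203, -0.1344, 0.067]), ([352.7, 160.8], 84, [0.6165, -0.1361, 0.067])]
[(0.82, 4884)]
[(0.58, 10964)]
(0,) [ 0.4544 -0.006   0.1327] -0.9728434504792333
(1,) [ 0.4511 -0.0065  0.1345] -0.9854561878952123
(0, 1) [ 0.4514 -0.0067  0.1383] -0.9602337508116827
```

View pics/fit.png

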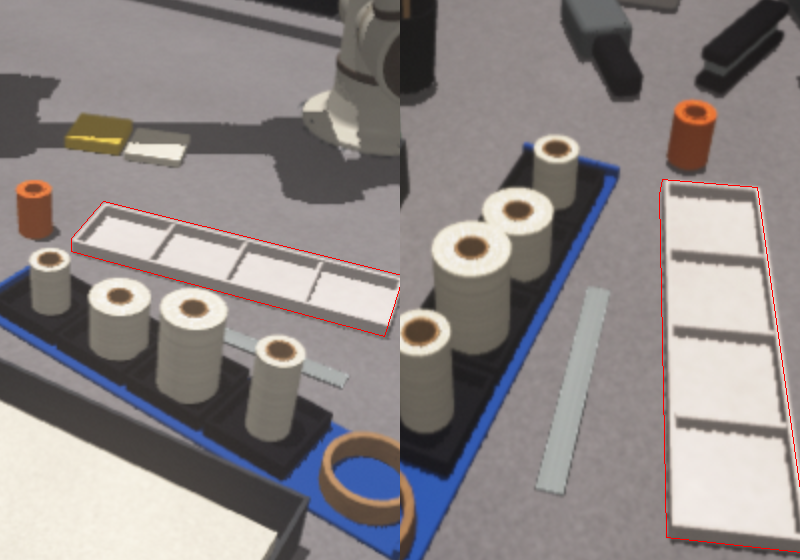

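```bash
cat > pp.py <<'E'
from h import *
RK=np.array([.4525,-.0065]); RY=.1335; TY=-.149; HOV=.19
ROLL={"tall_slim":((.657,.1265),.050,-.132,.040),"tall_wide":((.6465,.0397),.050,-.044,.058),
 "short_wide":((.6315,-.0448),.038,.044,.058),"short_slim":((.6185,-.1352),.038,.132,.040)}
def bay(y): return RK+y*np.array([-np.sin(RY),np.cos(RY)])
YAW=-90  # closing line along +-x
def rot(a): return [180,0,YAW+np.degrees(a)]
def st(msg):
    s=env.read_state(); print(msg,"t",round(s["clock"],1),"pos",np.round(s["position"],4),"F",np.round(s["force"],1),"open",round(s["opening"],3),"ff",np.round(s["finger_force"],1)); return s
def pick(k):
    (x,y),h,_,w=ROLL[k]
    env.gripper_to(1.0,25)
    env.move_straight([x,y,HOV],rot(TY),rate=.2)
    hit=env.move_straight([x,y,.011+h-.019],rate=.12,force_limit=6); st(f"{k} down hit={hit}")
    if hit: raise SystemExit
    env.gripper_to(0.0,25); s=st("gripped")
    assert abs(s["opening"]*.087-w)<.008
    env.move_straight([x,y,HOV],rate=.12); st("lifted")
def place(k):
    (_,h,by,w)=ROLL[k]; x,y=bay(by); z=.005+h-.019
    env.move_straight([x,y,HOV],rot(RY),rate=.2); s=st("over")
    assert abs(s["opening"]*.087-w)<.008
    env.move_straight([x,y,z+.010],rate=.12); env.dwell(.2)
    hit=env.move_straight([x,y,z-.006],rate=.015,force_limit=2.5); st(f"set hit={hit} expected z {z:.4f}")
    env.gripper_to(min(1,(w+.022)/.087)); env.dwell(.2)
    env.move_straight([x,y,HOV],rate=.12); st("clear")
E
python3 - <<'E'
from pp import *
for k,(xy,h,by,w) in ROLL.items():
    b=bay(by)
    for Y in(-90,90):
        print(k,Y,np.round(b,3),[None if q is None else np.round(q,0).tolist() for q in (env.inverse_kinematics([*xy,.19],[180,0,Y+np.degrees(TY)]),env.inverse_kinematics([*b,.19],[180,0,Y+np.degrees(RY)]),env.inverse_kinematics([*b,.03],[180,0,Y+np.degrees(RY)]))])
s=env.read_state()["position"]
env.move_straight([s[0],s[1],.33]); x=ROLL["tall_slim"][0]
env.goto([*x,.30],rot(TY)); st("hover")
p=env.grab_frame("wrist"); cv2.imwrite("pics/w1.png",p["image"])
for k,(xy,h,by,w) in ROLL.items(): print(k,project(p,[*xy,.099 if "tall" in k else .067])[0].round(0))
E
```

```text
tall_slim -90 [ 0.47  -0.137] [[25.0, 28.0, 5.0, 0.0, -67.0, -33.0], [3.0, 10.0, -21.0, 0.0, -59.0, 5.0], [3.0, 23.0, -32.0, 0.0, -35.0, 5.0]]
tall_slim 90 [ 0.47  -0.137] [[25.0, 28.0, 5.0, 0.0, -67.0, 147.0], [3.0, 10.0, -21.0, 0.0, -59.0, -175.0], [3.0, 23.0, -32.0, -0.0, -35.0, -175.0]]
tall_wide -90 [ 0.458 -0.05 ] [[18.0, 26.0, 1.0, 0.0, -66.0, -26.0], [14.0, 8.0, -24.0, 0.0, -58.0, -6.0], [14.0, 21.0, -36.0, 0.0, -33.0, -6.0]]
tall_wide 90 [ 0.458 -0.05 ] [[18.0, 26.0, 1.0, 0.0, -66.0, 154.0], [14.0, 8.0, -24.0, 0.0, -58.0, 174.0], [14.0, 21.0, -36.0, 0.0, -33.0, 174.0]]
short_wide -90 [0.447 0.037] [[11.0, 24.0, -1.0, 0.0, -65.0, -19.0], [26.0, 6.0, -26.0, 0.0, -58.0, -18.0], [26.0, 20.0, -38.0, 0.0, -33.0, -18.0]]
short_wide 90 [0.447 0.037] [[11.0, 24.0, -1.0, 0.0, -65.0, 161.0], [26.0, 6.0, -26.0, 0.0, -58.0, 162.0], [26.0, 20.0, -38.0, 0.0, -33.0, 162.0]]
short_slim -90 [0.435 0.124] [[2.0, 24.0, -1.0, 0.0, -65.0, -11.0], [37.0, 7.0, -25.0, 0.0, -58.0, -29.0], [37.0, 20.0, -37.0, 0.0, -33.0, -29.0]]
short_slim 90 [0.435 0.124] [[2.0, 24.0, -1.0, 0.0, -65.0, 169.0], [37.0, 7.0, -25.0, 0.0, -58.0, 151.0], [37.0, 20.0, -37.0, 0.0, -33.0, 151.0]]
hover t 4.8 pos [0.6571 0.1256 0.3001] F [ 1.2  0.3 -0.2] open 1.0 ff 0.0
tall_slim [316. 174.]
tall_wide [313.  95.]
short_wide [315.  17.]
short_slim [314. -78.]
```

View pics/w1.png

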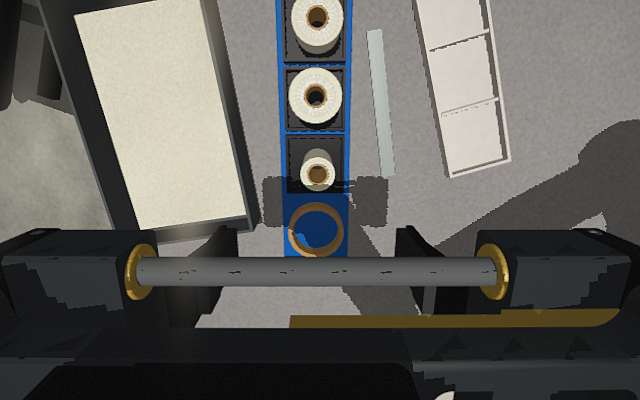

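The wrist view shows the cores at (317,174), (315,97) and (317,17), within 2 px of prediction. I check the bin height first, because the gripper body overhangs it, then do the first roll.

```bash
python3 - <<'E'
from pp import *
a,b=env.grab_frame("scene"),env.grab_frame("side")
e=[(np.linalg.norm((pix2plane(a,[243,237],z)-pix2plane(b,[279,156],z))[0]),z,pix2plane(b,[279,156],z)[0].round(3)) for z in np.arange(0,.2,.005)]
m=min(e,key=lambda t:t[0]); print(m)
if m[1]<.095: pick("tall_slim"); place("tall_slim")
p=env.grab_frame("side"); cv2.imwrite("pics/s1.png",p["image"])
E
```

```text
(np.float64(0.02141437459979497), np.float64(0.055), array([ 0.754, -0.13 ,  0.055]))
tall_slim down hit=False t 7.2 pos [0.6576 0.1267 0.043 ] F [ 0.6 -0.3 -0.3] open 1.003 ff 0.0
gripped t 8.1 pos [0.6569 0.1265 0.042 ] F [0.1 0.3 0.5] open 0.457 ff 25.0
lifted t 9.4 pos [0.6565 0.1264 0.1889] F [-0.3 -0.5 -0.4] open 0.454 ff 25.0
over t 11.2 pos [ 0.4704 -0.137   0.19  ] F [-0.5 -0.9 -0.5] open 0.454 ff 25.0
set hit=True expected z 0.0360 t 13.5 pos [ 0.47   -0.1373  0.0358] F [-0.5  0.5  4.5] open 0.455 ff 25.0
clear t 15.8 pos [ 0.4695 -0.1373  0.1892] F [ 0.1 -0.5  0. ] open 0.71 ff 0.0
```

View pics/s1.png

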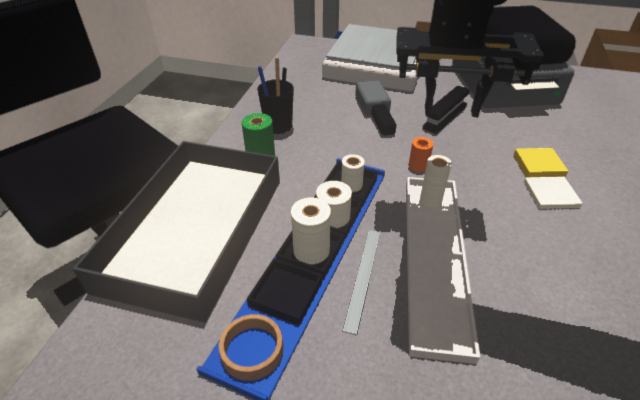

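The tall slim roll now stands upright in the rightmost bay (436,180). The orange roll at (421,155) has not moved. I carry on with the other three.

```bash
python3 - <<'E'
from pp import *
for k in("tall_wide","short_wide","short_slim"): pick(k); place(k)
s=env.read_state()["position"]; env.move_straight([s[0],s[1],.33]); 
env.goto([.40,-.30,.33],rot(0)); st("away")
ims=[]
for n in("scene","side"):
    p=env.grab_frame(n); a=cv2.resize(p["image"],None,fx=2,fy=2); u=project(p,[.5,0,.03])[0]*2
    x,y=int(min(max(u[0]-200,0),880)),int(min(max(u[1]-280,0),240)); ims.append(a[y:y+560,x:x+400])
    for k,(xy,h,by,w) in ROLL.items(): print(k,(project(p,[*bay(by),.093 if "tall" in k else .061])[0]*2-[x,y]).round(0))
cv2.imwrite("pics/end.png",np.hstack(ims))
E
```

```text
tall_wide down hit=False t 19.4 pos [0.6472 0.0398 0.043 ] F [-0.2 -0.3  0.4] open 1.001 ff 0.0
gripped t 20.0 pos [0.6462 0.0397 0.0421] F [-1.5  0.4  2.1] open 0.661 ff 25.0
lifted t 21.4 pos [0.6459 0.0396 0.1889] F [-0.   1.  -1.8] open 0.659 ff 25.0
over t 22.6 pos [ 0.4594 -0.0498  0.1901] F [ 0.8 -1.1 -1.7] open 0.662 ff 25.0
set hit=True expected z 0.0360 t 24.8 pos [ 0.4583 -0.0501  0.036 ] F [-0.5 -0.3  3.8] open 0.66 ff 25.0
clear t 27.2 pos [ 0.4578 -0.0502  0.1893] F [-0.1 -0.3 -0.2] open 0.922 ff 0.0
short_wide down hit=False t 30.1 pos [ 0.6321 -0.0448  0.0309] F [ 0.3 -0.6 -0.4] open 1.002 ff 0.0
gripped t 30.8 pos [ 0.6313 -0.0448  0.0301] F [-0.9 -0.3  1.6] open 0.66 ff 25.0
lifted t 32.3 pos [ 0.631  -0.0448  0.1889] F [-0.1 -0.6 -2. ] open 0.665 ff 25.0
over t 33.4 pos [0.4475 0.0371 0.1901] F [ 0.5 -0.3 -1.7] open 0.659 ff 25.0
set hit=True expected z 0.0240 t 35.8 pos [0.4466 0.0371 0.024 ] F [-0.2  0.7  4.4] open 0.658 ff 25.0
clear t 38.2 pos [0.4462 0.0369 0.1893] F [-0.2 -0.8 -0.9] open 0.923 ff 0.0
short_slim down hit=False t 41.5 pos [ 0.6192 -0.1352  0.0309] F [-0.1  0.7 -0.1] open 0.997 ff 0.0
gripped t 42.4 pos [ 0.6184 -0.1352  0.0299] F [-0.5  0.4 -0.2] open 0.452 ff 25.0
lifted t 43.9 pos [ 0.618  -0.1351  0.189 ] F [ 0.7  0.1 -1. ] open 0.452 ff 25.0
over t 45.6 pos [0.4352 0.124  0.1899] F [ 0.2 -0.   0.1] open 0.457 ff 25.0
set hit=True expected z 0.0240 t 48.0 pos [0.4349 0.1243 0.0239] F [0.5 1.1 3.9] open 0.452 ff 25.0
clear t 50.4 pos [0.4345 0.1241 0.1893] F [-0.2  0.1 -0.2] open 0.711 ff 0.0
away t 53.1 pos [ 0.4004 -0.2994  0.3299] F [ 0.   0.3 -0.4] open 0.714 ff 0.0
tall_slim [106. 180.]
tall_wide [181. 198.]
short_wide [257. 243.]
short_slim [340. 264.]
tall_slim [265. 121.]
tall_wide [272. 190.]
short_wide [272. 303.]
short_slim [282. 404.]
```

View pics/end.png

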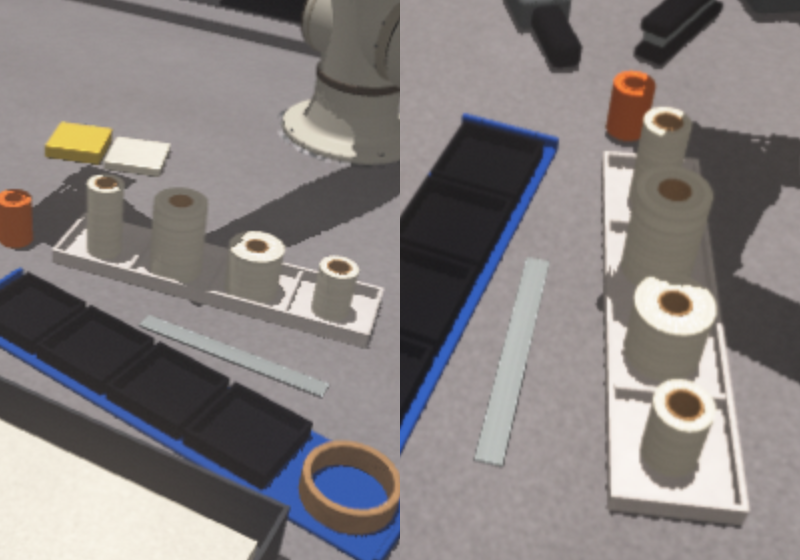

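All four rolls stand upright, one per bay. The cores at scene-crop (106,183), (181,200), (257,245) and (340,266) match the bay centres within a few pixels, the order is reversed and the look-alikes are untouched. I hand the job in.

```bash
python3 -c "
from workcell import env
print(env.close_job())"
```

```text
the job is handed in; nothing more can be done
None
```

The four white rolls stand upright and free in the bench rack in reverse order, one per bay; each was set down gently, and I handed the job in at about 53 s of the 90 s allowed.

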